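Load the ratchet turntable and work it a quarter turn

TASK

Set the tapered cheese mould upright into the tapered cup on the ratchet turntable and let go of it. Then, only by its lever, work the turntable round until its red stud stands in line with one of the two brass posts: swing the lever both ways to find which way it grips and which way it runs loose, and pump it. Finish with the lever parked in its middle position between the two white pips, the stud still at the post, and leave the goat cheese drum where it stands.

Things in the scene. Friction and masses are not known exactly. Their poses are not given: they have to be found in the camera images.
- turntable: Fixed round wooden base, 260 mm across, 18 mm high; origin at the centre of its underside on the counter, z up = turning axis of platter and lever. Its -x axis points roughly to the robot. Brass ball-topped posts (70 mm high) stand at its +y and -y sides, 121 mm from the axis; two white pips on its rim, 0.25 rad either side of -x, flank the lever's parking place.
- platter (a joint): Angle of the turntable's top (rad, counter-clockwise from above positive, unlimited). 0: red stud over the base's +x axis (far side); +1.571: stud in line with the post at the base's +y side; -1.571: with the post at its -y side. Starts within 0.2 of 0. It stays where it is left (friction 0.5 N m).
- lever (a joint): Angle of the lever (rad, same sense; limits -0.55 to 0.55; 0 = the middle, along the base's -x axis). Starts within 0.25 of 0. One way it takes the top along, the other way it runs loose and the top stays (give or take 0.04); which way changes from start to start. After each change of direction up to 0.21 rad of travel (one of 30 teeth) is lost before it grips. It stays where it is left.
- handle_grip (a point): Grip point on the handle's axis, 100 mm above the counter. The handle is 25 mm in diameter, from 35 to 127 mm above the counter, and does not turn on the lever. From the base's origin it lies at 185 mm times (-cos, -sin) of the lever angle, in the base's axes.
- stud (a point): Centre of the red ball stud on the turntable's top, 80 mm from the axis, 60 mm above the counter.
- table_top: The turntable's round top that turns with joint platter: wooden disc with a toothed rim (216 mm across, tooth tops 50 mm above the counter), the red stud, and in the middle the tapered cup. Origin on the turning axis at counter height; x points to the stud.
- seat (a point): Centre of the inner floor of the tapered cup, 51 mm above the counter on the turning axis. The cup's inside widens from about 31 mm radius at the floor to 53 mm radius at its rim, 96 mm above the counter (the same taper as the mould, which comes home 4 mm above the floor and centres itself).
- mould: Loose white draining mould for cheese with a wooden pressing lid and knob in one piece, 0.35 kg: a cone standing on its small end, radius 34 mm at the bottom and 63 mm at 65 mm height, lid to 73 mm, knob to 109 mm. Origin at the centre of its underside, z up. Seated, its origin lies about 55 mm above the counter.
- knob (a point): Grip point on the mould's round wooden knob (30 to 34 mm in diameter, from 73 to 109 mm above the mould's underside), 92 mm above its underside.
- drum: Loose white goat cheese drum, 97 mm across, 67 mm high, a bystander; origin at the centre of its underside. It stands on the other side of the turntable from the mould.
- lever_arm: Steel lever with an upright black handle; origin on the turning axis at counter height, its -x axis points to the handle. Swinging takes 1 to 5 N; swing smoothly (under 0.3 m/s). As the gripping way always takes the top along, the last stroke should end past the middle, to come back loose. A pawl with a blue ball (118 mm high, 106 mm from the axis) on it sets the gripping way by its lean.

How it is judged:
By the outcome, as a careful person would: the job done as asked, in the order asked, and still so for the second after the job is handed in, with the robot touching nothing.
It also fails if it takes over 64 s, if anything falls off the work surface, if the arm or the gripper's body presses on something with over 40 N, if the wrist force passes 120 N, or if a joint passes its speed limit or range.

ROBOT

A 6-joint arm with a two-finger parallel gripper is mounted at the origin on a cart in front of the work surface, level with it; the furniture and walls round the work are solid. World frame = base frame: x ahead of the robot, y to its left, z up, the work surface at z = 0. Lengths are in m, angles in rad, forces in N, time in s.
With the tool pointing down it reaches from about 0.3 to 0.775 m from the base axis. Payload 14.6 kg.
Tool frame: the origin (TCP) lies on the centre line of the jaws, within the pads' length; the fingertips stand 19 mm ahead of it and the grasp point (between the pads) is the TCP; z points along the fingers, y is the direction in which the jaws open and shut (so a half turn about z gives the same grasp; the last joint's range is limited). The gripper opens to 94 mm and grips with 3 to 60 N. Pads are 16 mm wide; open, the fingers measure 119 mm over their backs; the gripper's body (75 mm by 177 mm) begins 78 mm behind the grasp point.
Start: joints at [-1.4, 0.3, 1.521, -0, 1.321, -0.067], TCP at [0.13, -0.535, 0.224] pointing down, gripper open.
Joint ranges: [-3.03, 3.03], [-0.79, 2.21], [0.23, 2.52], [-1.04, 4.18], [0, 3.07], [-2.55, 2.55]. Speed limits (rad/s): [2.22, 2.22, 2.57, 3.14, 3.14, 3.14].

INTERFACE

Orientations are given as [roll, pitch, yaw] about the fixed x, y, z axes, in that order (R = Rz(yaw) Ry(pitch) Rx(roll)).
In Python, from station import ctrl gives the robot as it stands. The module is installed in compiled form; this text tells all that it offers.
- The arm moves only by the shell command python3 -m creep 'ROWS' [FORCE]. ROWS is a JSON object of lists of equal length, an entry for each row: "translation": the shift along the world's x, y, z in mm, a list of three; "yaw": the turn about the world's z in rad; "gripper": the closure in counts, from 0 (fully open) to 255 (shut). A call has 1 to 5 rows; each row is the pose to reach, as a shift and turn from the pose measured when the call began; what a row does not reach only later rows make up. A row lasts 1/12 s, in which the tool goes at most 41.7 mm and 7.16 degrees, less where a joint would pass 70% of its speed; a pose out of reach is approached as far as the arm can. A call with a gripper value outside its range is refused whole. The fingers move at their own pace and stop on an object; FORCE is the grip in N (left out, the last holds). Time passes only in rows, so rows that repeat a pose let the fingers close. It gives the time, the measured TCP pose, the force and the opening at its end, in the units of the state.
- ctrl.get_obs(): the state, without advancing time (a new reading comes with each control period).
- ctrl.camera(name): name is "scene" or "top" or "wrist"; returns a dict with "pixels" (480x640x3 uint8, red, green, blue), "depth" (480x640 float32, m along the optical axis (not along the pixel's ray), 0 where there is no reading), "fx", "fy", "cx", "cy" (pixels), "R" (3x3) and "t" (3): a world point X has camera coordinates R X + t; the wrist camera has in their place "tool_from_camera" (4x4, takes a point from camera to tool coordinates, whose origin is the TCP and whose axes are the flange's). Camera axes: x right, y down, z forward; pixel columns grow to the right and rows downward; lengths in m; the calibration is good to about 2 mm. A picture is of the moment at which its call begins: read the wrist's pose just before it.
- ctrl.hand_in(): hands the job in, once; it reports no verdict.
The state is a dict: "time_s": time; "qpos": joint angles; "joint_vel": joint speeds; "tau": joint torques, N m; "ee_pos": TCP position; "eef_rot": TCP orientation; "force": force on the tool from outside, world axes, zero at the start; "moment": the same for the moment, N m; "grip_width": finger opening in m.
Only numpy, scipy, OpenCV 4.12 (cv2) and the standard library are available. Lean on these libraries where they do the work, as an engineer would, in place of code of your own. Each camera call takes 0.05 s, during which the arm holds its last target. There are 200 camera calls.

## Working session

There is one attempt and no reset: what is moved stays moved. The work goes in short steps, Python scripts to look and compute and a shell command to move; the robot and the scene stay as the last step left them, time stands still between calls to the robot, and variables do not carry over. Pictures are saved under pics/ and viewed, about 8 in all and at most 12, crops included, and the job is handed in when it is done.

```bash
mkdir -p pics; cat > h.py <<'E'
from station import ctrl
import numpy as np, cv2
def snap(n,f):
    o=ctrl.get_obs(); c=ctrl.camera(n)
    cv2.imwrite('pics/'+f+'.png',c['pixels'][:,:,::-1]); c['ee']=o['ee_pos']; c['rot']=o['eef_rot']
    np.savez('pics/'+f+'.npz',**c); return c
def load(f): return dict(np.load('pics/'+f+'.npz'))
def ray(c,u,v,z=None,d=None):
    # world point at pixel: at height z, or at depth reading
    r=np.array([(u-c['cx'])/c['fx'],(v-c['cy'])/c['fy'],1.])
    if 'R' in c: R=c['R'].T; t=-R@c['t']
    else:
        from scipy.spatial.transform import Rotation as Ro
        T=c['tool_from_camera']; W=Ro.from_euler('xyz',c['rot']).as_matrix()
        R=W@T[:3,:3]; t=W@T[:3,3]+c['ee']
    r=R@r
    if z is None: return t+r*(c['depth'][int(v),int(u)] if d is None else d)
    return t+r*(z-t[2])/r[2]
E
python3 - <<'E'
from h import *
print(ctrl.get_obs())
c=snap('top','top0'); d=snap('scene','scene0')
for k in (c,d): print(k['fx'],k['R'].round(2).tolist(),k['t'])
E
```

```text
{'time_s': 0.0, 'qpos': array([-1.39960139e+00,  3.00482876e-01,  1.52158387e+00,  2.34362629e-05,
        1.32068035e+00, -6.66054983e-02]), 'joint_vel': array([ 0.00036256,  0.00132699,  0.00159878, -0.00096791, -0.00102775,
        0.00055797]), 'tau': array([-6.83892358e-04, -5.31811023e+01, -3.52735233e+01,  7.07709999e-02,
        2.44297413e-02, -7.29251701e-05]), 'ee_pos': array([ 0.12952036, -0.53428819,  0.22387867]), 'eef_rot': array([-3.14044228e+00, -9.94855693e-05,  2.37794563e-01]), 'force': array([-0.59094803, -0.26664592,  0.07432949]), 'moment': array([-0.00445797, -0.03043656,  0.00751299]), 'grip_width': 0.09368073508890645}
543.6201694317668 [[-0.03, -1.0, -0.01], [-0.99, 0.03, -0.1], [0.1, 0.0, -0.99]] [0.02451437 0.59058603 1.19872136]
554.0662357044783 [[-0.76, -0.65, -0.02], [-0.39, 0.48, -0.78], [0.52, -0.59, -0.62]] [0.44546744 0.30100946 1.11801635]
```

View pics/top0.png

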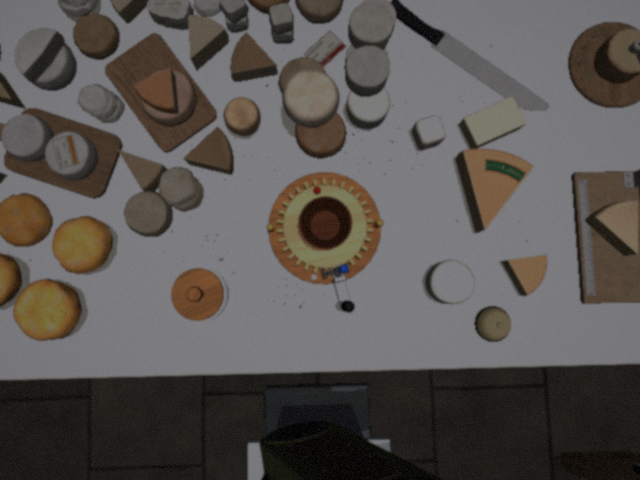

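View pics/scene0.png

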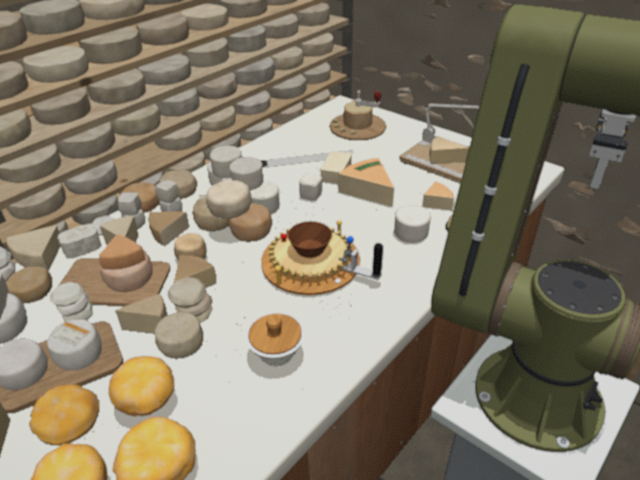

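The top view shows the posts at about (269,226) and (379,222), the stud at (317,190), the handle top at (347,306), the knob at (194,294) and the drum at (451,282).

```bash
python3 - <<'E'
from h import *
c=load('top0')
for n,u,v,z in [('postL',269,226,.066),('postR',379,222,.066),('stud',317,190,.06),('handle',347,306,.127),('knob',194,294,.109),('drum',451,282,.067),('cuprim',324.5,222,.096),('blue',344,269,.118)]:
    print(n,ray(c,u,v,z).round(4), ray(c,u,v).round(4))
im=cv2.imread('pics/top0.png')[160:330,150:400]
cv2.imwrite('pics/crop0.png',cv2.resize(im,None,fx=3.2,fy=3.2,interpolation=cv2.INTER_CUBIC))
E
```

```text
postL [0.6283 0.0972 0.066 ] [0.6278 0.0969 0.0695]
postR [ 0.6308 -0.145   0.066 ] [ 0.63   -0.1443  0.0718]
stud [ 0.7071 -0.0106  0.06  ] [ 0.7049 -0.0105  0.0707]
handle [ 0.4501 -0.0648  0.127 ] [ 0.4501 -0.0649  0.1266]
knob [0.4829 0.2537 0.109 ] [0.4829 0.2534 0.1104]
drum [ 0.4952 -0.2961  0.067 ] [ 0.4952 -0.2961  0.0668]
cuprim [ 0.6298 -0.0244  0.096 ] [ 0.6357 -0.0255  0.0537]
blue [ 0.5267 -0.0616  0.118 ] [ 0.527  -0.062   0.1122]
```

View pics/crop0.png

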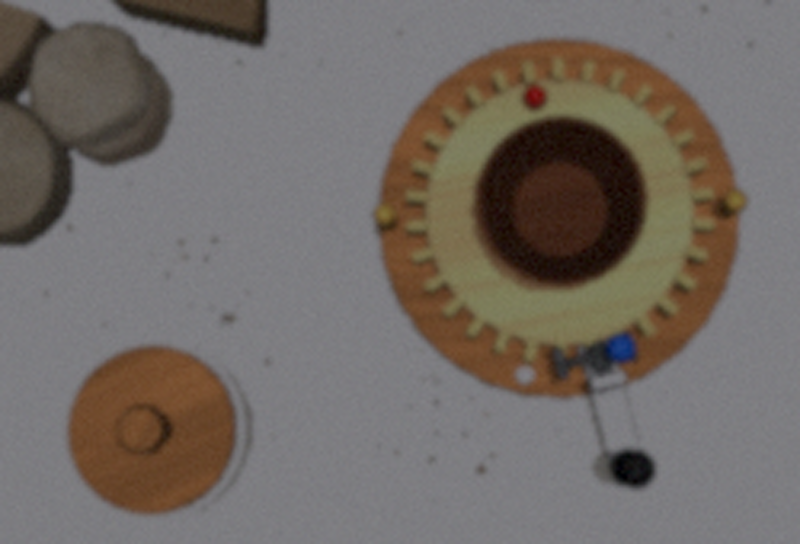

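```bash
M="python3 -m creep"
$M '{"translation":[[29,29,0],[58,58,0],[87,87,0],[116,116,0],[145,145,0]],"yaw":[-0.05,-0.1,-0.15,-0.2,-0.2],"gripper":[0,0,0,0,0]}'
$M '{"translation":[[29,29,0],[58,58,0],[80,92,0],[95,130,0],[105,170,0]],"yaw":[0,0,0,0,0],"gripper":[0,0,0,0,0]}'
$M '{"translation":[[10,40,0],[20,80,0],[28,120,0],[36,160,0],[44,200,0]],"yaw":[0,0,0,0,0],"gripper":[0,0,0,0,0]}'
$M '{"translation":[[8,40,0],[16,80,0],[24,120,0],[32,160,0],[40,200,0]],"yaw":[0,0,0,0,0],"gripper":[0,0,0,0,0]}'
python3 - <<'E'
from h import *
print(ctrl.get_obs()['ee_pos'])
c=load('top0')
for n,u,v,z in [('postL',270.3,227.5,.066),('postR',379.7,222.8,.066),('floor',325.3,225.3,.051),('rim',150+561/3.2,160+201/3.2,.096),('knob',194.4,294.1,.109),('lid',150+152/3.2,160+429/3.2,.073),('stud',150+535/3.2,160+97/3.2,.06),('handle',347.5,305.9,.127)]:
    print(n,ray(c,u,v,z).round(4))
E
```

```text
time_s: 0.52
ee_pos: [0.2754, -0.3876, 0.2238]
eef_rot: [-3.14, 0.0, 0.034]
force: [0.5, -1.1, 0.5]
grip_width: 0.0942
time_s: 0.93
ee_pos: [0.3811, -0.2158, 0.2234]
eef_rot: [-3.14, 0.001, 0.034]
force: [1.0, -0.5, 0.5]
grip_width: 0.0939
time_s: 1.35
ee_pos: [0.4249, -0.0137, 0.2234]
eef_rot: [-3.14, 0.0, 0.034]
force: [0.3, -1.2, -0.1]
grip_width: 0.0937
time_s: 1.77
ee_pos: [0.4647, 0.1885, 0.2233]
eef_rot: [-3.14, 0.001, 0.035]
force: [0.3, -1.0, 0.6]
grip_width: 0.0942
[0.46467267 0.18848083 0.22327291]
postL [0.6249 0.0944 0.066 ]
postR [ 0.629  -0.1465  0.066 ]
floor [ 0.6286 -0.0271  0.051 ]
rim [ 0.628 -0.026  0.096]
knob [0.4827 0.2528 0.109 ]
lid [0.483  0.2539 0.073 ]
stud [ 0.7064 -0.011   0.06  ]
handle [ 0.4502 -0.0659  0.127 ]
```

```bash
M="python3 -m creep"
$M '{"translation":[[9,32,0],[18,65,0],[18,65,-40],[18,65,-80],[18,65,-105]],"yaw":[0,0,0,0,0],"gripper":[0,0,0,0,0]}'
$M '{"translation":[[0,0,-12],[0,0,-22],[0,0,-22],[0,0,-22],[0,0,-22]],"yaw":[0,0,0,0,0],"gripper":[0,0,80,150,200]}' 25
$M '{"translation":[[0,0,0],[0,0,0],[0,0,0],[0,0,0],[0,0,0]],"yaw":[0,0,0,0,0],"gripper":[255,255,255,255,255]}' 25
```

```text
time_s: 2.18
ee_pos: [0.4812, 0.2535, 0.1144]
eef_rot: [-3.141, 0.004, 0.036]
force: [0.6, 0.2, -1.7]
grip_width: 0.0937
time_s: 2.6
ee_pos: [0.4814, 0.2535, 0.0927]
eef_rot: [-3.141, 0.004, 0.036]
force: [-0.2, 1.0, 0.5]
grip_width: 0.0774
time_s: 3.02
ee_pos: [0.4814, 0.2535, 0.0927]
eef_rot: [-3.141, 0.004, 0.036]
force: [0.9, -0.0, 0.7]
grip_width: 0.0443
```

```bash
M="python3 -m creep"
$M '{"translation":[[0,0,3],[0,0,3],[0,0,3],[0,0,3],[0,0,3]],"yaw":[0,0,0,0,0],"gripper":[255,255,255,255,255]}' 30
$M '{"translation":[[0,0,10],[0,0,40],[0,0,80],[0,0,120],[0,0,155]],"yaw":[0,0,0,0,0],"gripper":[255,255,255,255,255]}' 30
$M '{"translation":[[10,-25,0],[25,-60,0],[40,-95,0],[55,-130,0],[65,-150,0]],"yaw":[0,0,0,0,0],"gripper":[255,255,255,255,255]}'
$M '{"translation":[[15,-25,0],[35,-55,0],[60,-90,0],[75,-120,0],[82,-130,0]],"yaw":[0,0,0,0,0],"gripper":[255,255,255,255,255]}'
python3 - <<'E'
from h import *
c=snap('top','top1');snap('scene','scene1')
print(ctrl.get_obs()['ee_pos'])
a=cv2.imread('pics/top1.png')[150:330,230:420]; b=cv2.imread('pics/scene1.png')[130:310,230:420]
cv2.imwrite('pics/crop1.png',cv2.resize(np.hstack([a,b]),(800,379),interpolation=cv2.INTER_CUBIC))
E
```

```text
time_s: 3.43
ee_pos: [0.4816, 0.2539, 0.0962]
eef_rot: [-3.141, 0.003, 0.036]
force: [-0.5, 3.1, 5.9]
grip_width: 0.0317
time_s: 3.85
ee_pos: [0.4812, 0.2535, 0.2539]
eef_rot: [-3.141, 0.002, 0.036]
force: [0.5, -0.5, -3.1]
grip_width: 0.0318
time_s: 4.27
ee_pos: [0.5467, 0.1002, 0.2541]
eef_rot: [3.142, 0.003, 0.034]
force: [0.5, 0.6, -3.4]
grip_width: 0.0319
time_s: 4.68
ee_pos: [0.6295, -0.0341, 0.2534]
eef_rot: [3.141, 0.005, 0.031]
force: [-1.4, -0.5, -2.9]
grip_width: 0.0313
[ 0.62889882 -0.03191955  0.25325646]
```

View pics/crop1.png

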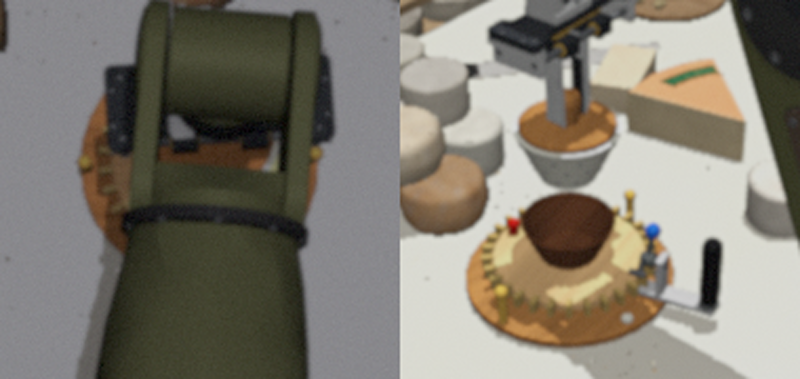

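```bash
M="python3 -m creep"
$M '{"translation":[[-2,6,0],[-2,6,-35],[-2,6,-70],[-2,6,-82],[-2,6,-88]],"yaw":[0,0,0,0,0],"gripper":[255,255,255,255,255]}'
$M '{"translation":[[0,0,-4],[0,0,-8],[0,0,-11],[0,0,-11],[0,0,-11]],"yaw":[0,0,0,0,0],"gripper":[255,255,255,255,255]}'
```

```text
time_s: 5.2
ee_pos: [0.6256, -0.0245, 0.1634]
eef_rot: [-3.141, 0.009, 0.032]
force: [0.0, 0.4, -2.8]
grip_width: 0.0316
time_s: 5.62
ee_pos: [0.6262, -0.0249, 0.1537]
eef_rot: [3.141, 0.007, 0.032]
force: [1.2, -4.1, 2.2]
grip_width: 0.0316
```

```bash
M="python3 -m creep"
$M '{"translation":[[0,-1,-1],[0,-2,-2],[0,-2,-3],[0,-2,-3],[0,-2,-3]],"yaw":[0,0,0,0,0],"gripper":[255,255,255,255,255]}' 10
```

```text
time_s: 6.03
ee_pos: [0.6263, -0.0266, 0.1511]
eef_rot: [-3.141, 0.006, 0.032]
force: [-0.2, 2.9, 2.7]
grip_width: 0.0325
```

```bash
M="python3 -m creep"
$M '{"translation":[[0,0,0],[0,0,0],[0,0,0],[0,0,0],[0,0,0]],"yaw":[0,0,0,0,0],"gripper":[200,130,100,60,60]}' 10
$M '{"translation":[[0,0,10],[0,0,40],[0,0,75],[-40,0,80],[-80,-20,80]],"yaw":[0,0,0,0,0],"gripper":[60,60,60,60,60]}' 10
$M '{"translation":[[-40,-15,0],[-80,-20,0],[-100,-22,0],[-100,-22,0],[-100,-22,0]],"yaw":[0,0,0,0,0],"gripper":[60,60,60,60,60]}' 10
python3 - <<'E'
from h import *
w=snap('wrist','w2');b=snap('scene','scene2')
print(ctrl.get_obs()['ee_pos'],ctrl.get_obs()['eef_rot'])
a=cv2.resize(cv2.imread('pics/w2.png'),(500,375)); b=cv2.resize(cv2.imread('pics/scene2.png')[150:310,250:378],(300,375),interpolation=cv2.INTER_CUBIC)
cv2.imwrite('pics/crop2.png',np.hstack([a,b]))
E
```

```text
time_s: 6.45
ee_pos: [0.6263, -0.0267, 0.151]
eef_rot: [3.142, 0.006, 0.032]
force: [0.2, 0.3, 0.7]
grip_width: 0.0557
time_s: 6.87
ee_pos: [0.5497, -0.0439, 0.2342]
eef_rot: [3.141, 0.001, 0.034]
force: [0.6, -0.6, -0.4]
grip_width: 0.0719
time_s: 7.28
ee_pos: [0.4497, -0.0662, 0.2355]
eef_rot: [3.14, -0.002, 0.034]
force: [-0.1, -0.0, 0.1]
grip_width: 0.0718
[ 0.45050964 -0.06596436  0.23471582] [ 3.14058088e+00 -3.01540676e-04  3.44520608e-02]
```

View pics/crop2.png

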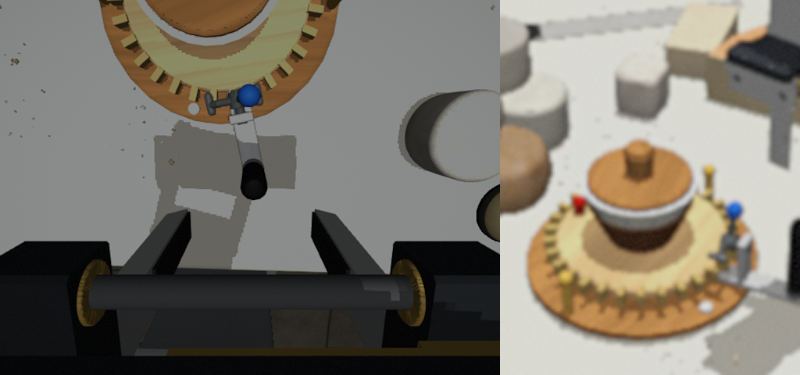

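The mould sits upright in the cup, released. In the wrist picture the handle top is at about (324,240) in full pixels.

```bash
python3 - <<'E'
from h import *
c=load('w2'); print(ray(c,324,238,.127), ray(c,324,238))
for n,u,v in (('pipL',194*1.28,108*1.28),):print(n,ray(c,u,v,.018))
th=.221
for a in (-.53,-.4,-.2,0,.2,.4,.53):
    t=a+.017;print(a,((np.array([.628,-.026])-.185*np.array([np.cos(t),np.sin(t)]))*1000).round(1))
E
python3 -m creep '{"translation":[[0,0,-40],[0,0,-80],[0,0,-115],[0,0,-134],[0,0,-134]],"yaw":[0,0,0,0,0],"gripper":[60,60,60,60,120]}' 15
```

```text
[ 0.45260804 -0.06786319  0.127     ] [ 0.45267376 -0.06785842  0.12727653]
pipL [0.51691042 0.00165159 0.018     ]
-0.53 [466.8  64.8]
-0.4 [456.4  43.1]
-0.2 [446.1   7.7]
0 [443.  -29.1]
0.2 [447.3 -65.8]
0.4 [ 458.9 -100.9]
0.53 [ 470.  -122.2]
time_s: 7.8
ee_pos: [0.4492, -0.0653, 0.0968]
eef_rot: [-3.141, 0.007, 0.035]
force: [-0.2, 1.1, -0.0]
grip_width: 0.0682
```

```bash
M="python3 -m creep"
$M '{"translation":[[0,0,0],[0,0,0],[0,0,0],[0,0,0],[0,0,0]],"yaw":[0,0,0,0,0],"gripper":[255,255,255,255,255]}' 15
$M '{"translation":[[0,0,0],[0,0,0],[0,0,0],[0,0,0],[0,0,0]],"yaw":[0,0,0,0,0],"gripper":[255,255,255,255,255]}' 15
$M '{"translation":[[-2,10,0],[-4,22,0],[-5,38,0],[-5,56,0],[-3,75,0]],"yaw":[-0.03,-0.06,-0.1,-0.15,-0.2],"gripper":[255,255,255,255,255]}' 15
```

```text
time_s: 8.22
ee_pos: [0.4498, -0.0654, 0.0977]
eef_rot: [-3.141, 0.005, 0.035]
force: [-0.5, 0.1, 0.4]
grip_width: 0.0356
time_s: 8.63
ee_pos: [0.4501, -0.0655, 0.0983]
eef_rot: [-3.142, 0.004, 0.035]
force: [-1.9, -0.7, 6.1]
grip_width: 0.0247
time_s: 9.05
ee_pos: [0.4469, 0.0098, 0.0984]
eef_rot: [3.141, 0.004, -0.168]
force: [7.5, -2.8, -5.0]
grip_width: 0.0247
```

```bash
M="python3 -m creep"
$M '{"translation":[[5,15,0],[10,30,0],[16,42,0],[19,50,0],[20,53,0]],"yaw":[-0.05,-0.1,-0.15,-0.15,-0.15],"gripper":[255,255,255,255,255]}' 15
python3 - <<'E'
from h import *
b=snap('scene','scene3')
print(ctrl.get_obs()['ee_pos'],ctrl.get_obs()['force'])
cv2.imwrite('pics/crop3.png',cv2.resize(np.hstack([cv2.imread(f'pics/scene{i}.png')[170:310,250:390] for i in (2,3)]),(800,400),interpolation=cv2.INTER_CUBIC))
for i in (2,3):
    p=load(f'scene{i}')['pixels'].astype(int)[200:300,250:390]; m=(p[...,0]>120)&(p[...,1]<60)&(p[...,2]<60)
    v,u=np.nonzero(m); print(i,m.sum(),u.mean()+250 if m.any() else 0,v.mean()+200 if m.any() else 0)
    if m.any():
        q=ray(load(f'scene{i}'),u.mean()+250,v.mean()+200,.06); print(q,np.arctan2(q[1]+.026,q[0]-.628)-.01)
E
```

```text
time_s: 9.47
ee_pos: [0.467, 0.0636, 0.0983]
eef_rot: [3.141, 0.004, -0.317]
force: [-1.4, -1.9, 0.6]
grip_width: 0.0244
[0.46697874 0.06349375 0.09828875] [-2.9412078   1.97455779  1.57812387]
2 14 283.5 236.28571428571428
[ 0.70563919 -0.01014722  0.06      ] 0.19141662563415485
3 14 283.57142857142856 236.14285714285714
[ 0.70591437 -0.01071493  0.06      ] 0.18371770731760206
```

View pics/crop3.png

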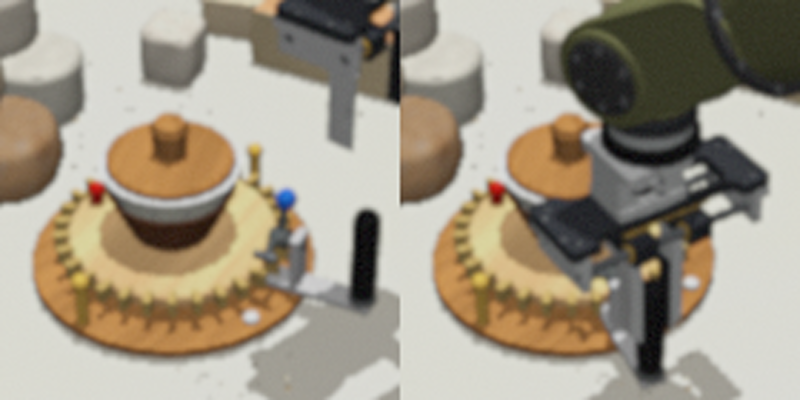

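The stud stayed where it was, so the negative way is loose and the lever grips the positive way. I'll aim for the +y post.

```bash
M="python3 -m creep"
$M '{"translation":[[-6,-12,0],[-12,-28,0],[-18,-47,0],[-21.5,-67,0],[-23,-87,0]],"yaw":[0.06,0.12,0.18,0.24,0.3],"gripper":[255,255,255,255,255]}' 15
$M '{"translation":[[1,-18,0],[4,-36,0],[8,-53,0],[12,-65,0],[13,-69,0]],"yaw":[0.06,0.12,0.18,0.2,0.2],"gripper":[255,255,255,255,255]}' 15
cat >> h.py <<'E'
def stud(f):
    c=snap('scene',f); p=c['pixels'].astype(int)[200:300,250:390]; m=(p[...,0]>100)&(p[...,1]<.4*p[...,0])&(p[...,2]<.4*p[...,0])
    v,u=np.nonzero(m); o=ctrl.get_obs()
    print('ee',o['ee_pos'],'lever',np.arctan2(-.026-o['ee_pos'][1],.628-o['ee_pos'][0])-.01,'n',m.sum())
    if m.any():
        q=ray(c,u.mean()+250,v.mean()+200,.06); print(u.mean()+250,v.mean()+200,q,np.hypot(q[1]+.026,q[0]-.628),'platter',np.arctan2(q[1]+.026,q[0]-.628)-.01)
E
python3 -c "
from h import *
stud('s4')"
```

```text
time_s: 9.93
ee_pos: [0.4431, -0.0242, 0.0983]
eef_rot: [-3.141, 0.004, -0.012]
force: [-0.1, 5.8, -0.6]
grip_width: 0.0242
time_s: 10.35
ee_pos: [0.4559, -0.0948, 0.0984]
eef_rot: [-3.141, 0.005, 0.189]
force: [-2.3, 4.0, 4.3]
grip_width: 0.0249
ee [ 0.45593505 -0.09464131  0.09836383] lever 0.3695807898250146 n 17
279.5882352941176 252.29411764705884 [0.66787136 0.04465915 0.06      ] 0.08113223961014478 platter 1.0470576890347927
```

```bash
M="python3 -m creep"
$M '{"translation":[[-4,12,0],[-9,30,0],[-12,49,0],[-13,67,0],[-12,86,0]],"yaw":[-0.05,-0.1,-0.15,-0.2,-0.25],"gripper":[255,255,255,255,255]}' 15
$M '{"translation":[[2,15,0],[5,28,0],[8.5,40,0],[9,42.5,0],[9,42.5,0]],"yaw":[-0.05,-0.1,-0.12,-0.12,-0.12],"gripper":[255,255,255,255,255]}' 15
python3 -c "
from h import *
stud('s5')"
```

```text
time_s: 10.82
ee_pos: [0.4432, -0.0079, 0.0983]
eef_rot: [-3.141, 0.005, -0.066]
force: [0.2, -2.2, -4.6]
grip_width: 0.0245
time_s: 11.23
ee_pos: [0.4518, 0.0352, 0.0983]
eef_rot: [-3.142, 0.005, -0.185]
force: [-3.4, 0.8, 1.6]
grip_width: 0.0243
ee [0.45169345 0.03471964 0.0982568 ] lever -0.3416755711288855 n 18
279.6111111111111 252.5 [0.66725959 0.04522174 0.06      ] 0.08132559128072295 platter 1.0570090050936205
```

```bash
M="python3 -m creep"
$M '{"translation":[[-4,-13,0],[-7,-31,0],[-8.5,-49,0],[-8.5,-67,0],[-7,-85,0]],"yaw":[0.05,0.1,0.15,0.2,0.25],"gripper":[255,255,255,255,255]}' 15
$M '{"translation":[[1,-10,0],[2.5,-17,0],[3,-19,0],[3,-19,0]],"yaw":[0.04,0.06,0.06,0.06],"gripper":[255,255,255,255]}' 15
python3 -c "
from h import *
stud('s6')
c=load('s6'); 
cv2.imwrite('pics/crop6.png',cv2.resize(c['pixels'][190:310,250:390,::-1],(700,600),interpolation=cv2.INTER_CUBIC))"
```

```text
time_s: 11.7
ee_pos: [0.4438, -0.0512, 0.0983]
eef_rot: [-3.141, 0.006, 0.068]
force: [-3.7, 4.8, 0.9]
grip_width: 0.0248
time_s: 12.03
ee_pos: [0.4469, -0.0709, 0.0984]
eef_rot: [-3.141, 0.005, 0.127]
force: [1.0, 0.6, -1.2]
grip_width: 0.0248
ee [ 0.44677754 -0.07059571  0.09835865] lever 0.23128842309583683 n 22
287.6363636363636 260.6363636363636 [0.62982225 0.05587624 0.06      ] 0.08189651890684589 platter 1.5385438025490885
```

View pics/crop6.png

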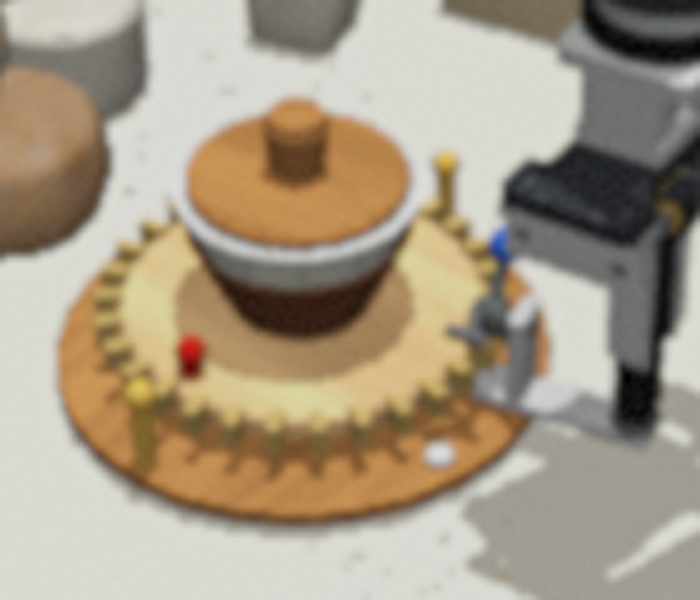

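The stud at crop (190,352) is close to the near post ball at (138,392). I'll check it against both posts, with the far ball at (446,160).

```bash
python3 - <<'E'
from h import *
c=load('s6')
for z in (.064,.066):
    L=ray(c,250+138/5,190+392/5,z)[:2];R=ray(c,250+446/5,190+160/5,z)[:2]; S=ray(c,250+190/5,190+352/5,.06)[:2]
    m=(L+R)/2;y=L-R;print(L,R,m,np.hypot(*y),S,'yaw',np.arctan2(-y[0],y[1]))
    for ctr in (m,np.array([.628,-.026])):
        d=S-ctr; print('platter',np.arctan2(d[1],d[0])-np.arctan2(-y[0],y[1]))
    print('S angle off post line from mid', (S-m)@np.array([y[1],-y[0]])/np.hypot(*y))
E
```

```text
[0.6254146 0.0961948] [ 0.62861427 -0.14711565] [ 0.62701443 -0.02546042] 0.24333148274443855 [0.62974187 0.05463599] yaw 0.013149812261475989
platter 1.5236078058160818
platter 1.5360482674716431
S angle off post line from mid 0.0037804185336677088
[0.6237178 0.0977977] [ 0.62691018 -0.14495806] [ 0.62531399 -0.02358018] 0.24277674311800324 [0.62974187 0.05463599] yaw 0.013149812261475859
platter 1.5010961113600256
platter 1.5360482674716431
S angle off post line from mid 0.005455992376665295
```

```bash
M="python3 -m creep"
$M '{"translation":[[1,-5,0],[2.2,-8.5,0],[2.2,-8.5,0]],"yaw":[0.02,0.04,0.04],"gripper":[255,255,255]}' 15
python3 -c "
from h import *
stud('s7')"
$M '{"translation":[[-3,9,0],[-6,25,0],[-8,41,0],[-9,50,0],[-9,51,0]],"yaw":[-0.04,-0.09,-0.14,-0.16,-0.16],"gripper":[255,255,255,255,255]}' 15
python3 -c "
from h import *
stud('s8')"
```

```text
time_s: 12.33
ee_pos: [0.449, -0.0791, 0.0984]
eef_rot: [-3.141, 0.005, 0.168]
force: [0.8, 2.5, -1.7]
grip_width: 0.0248
ee [ 0.44896972 -0.07897602  0.09838678] lever 0.2776960207053049 n 22
288.5909090909091 261.0909090909091 [0.62679837 0.05566704 0.06      ] 0.08167588020493088 platter 1.5755090119106345
time_s: 12.8
ee_pos: [0.44, -0.0268, 0.0984]
eef_rot: [-3.142, 0.004, 0.005]
force: [4.0, -1.0, -4.7]
grip_width: 0.0247
ee [ 0.44003147 -0.02721141  0.09842128] lever -0.003555366517457436 n 22
288.5 260.8181818181818 [0.62768549 0.05503733 0.06      ] 0.08103793591007057 platter 1.5646773319122629
```

```bash
M="python3 -m creep"
$M '{"translation":[[0,0,0],[0,0,0],[0,0,0],[0,0,0],[0,0,0]],"yaw":[0,0,0,0,0],"gripper":[200,130,90,60,60]}' 15
$M '{"translation":[[0,0,5],[0,0,30],[0,0,70],[-20,0,105],[-55,0,115]],"yaw":[0,0,0,0,0],"gripper":[60,60,60,60,60]}'
$M '{"translation":[[0,-40,20],[0,-80,40],[0,-120,40],[0,-160,40],[-20,-190,40]],"yaw":[0,0,0,0,0],"gripper":[60,60,60,60,60]}'
$M '{"translation":[[-20,-35,0],[-45,-65,0],[-70,-95,0],[-95,-125,0],[-120,-155,0]],"yaw":[0,0,0,0,0],"gripper":[60,60,60,60,60]}'
python3 - <<'E'
from h import *
stud('s9'); snap('top','t9')
a=cv2.resize(cv2.imread('pics/t9.png')[160:320,245:405],(600,600),interpolation=cv2.INTER_CUBIC)
cv2.imwrite('pics/crop9.png',a)
c=load('t9'); print(c['depth'][282,451], ray(c,451,282))
E
```

```text
time_s: 13.27
ee_pos: [0.4399, -0.0274, 0.0985]
eef_rot: [-3.142, 0.005, 0.006]
force: [0.1, 0.5, -0.5]
grip_width: 0.0476
time_s: 13.68
ee_pos: [0.3869, -0.0277, 0.2181]
eef_rot: [3.141, -0.002, 0.006]
force: [0.3, -0.4, 1.2]
grip_width: 0.0716
time_s: 14.1
ee_pos: [0.3674, -0.2202, 0.2589]
eef_rot: [3.14, -0.003, 0.007]
force: [0.5, -0.2, 0.2]
grip_width: 0.072
time_s: 14.52
ee_pos: [0.2457, -0.3764, 0.2595]
eef_rot: [3.139, -0.003, 0.006]
force: [-0.0, -0.8, -1.4]
grip_width: 0.0718
ee [ 0.24230674 -0.38022979  0.25924189] lever 0.7329011340366238 n 23
288.52173913043475 261.0 [0.62716866 0.05551811 0.06      ] 0.08152235239594849 platter 1.570994187043319
1.183655 [ 0.49523034 -0.29677883  0.06431305]
```

View pics/crop9.png

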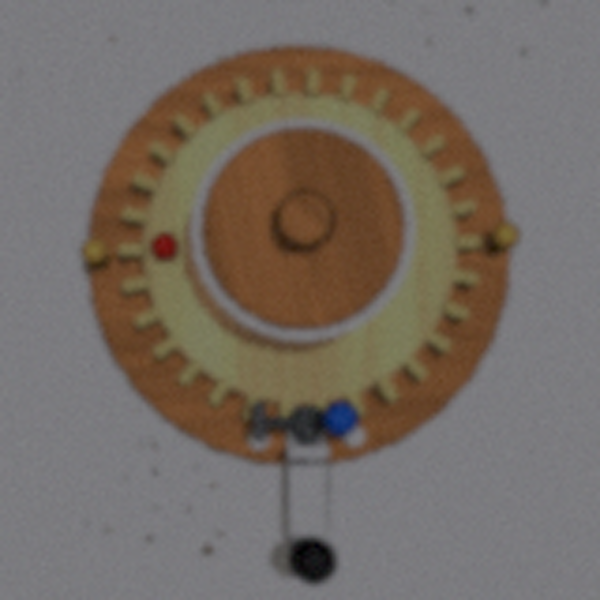

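```bash
python3 - <<'E'
from h import *
c=load('t9'); f=lambda x,y,z: ray(c,245+x*160/600,160+y*160/600,z)[:2]
L,R,S,H,K=f(94,252,.066),f(506,236,.066),f(165,246,.06),f(314,560,.127),f(304,219,.164)
m=(L+R)/2;y=L-R;w=np.arctan2(-y[0],y[1])
print(m,K,'platter',np.arctan2(*(S-m)[::-1])-w,'lever',np.arctan2(*(m-H)[::-1])-w)
ctrl.hand_in()
E
```

```text
[ 0.62713523 -0.02603899] [ 0.62749213 -0.02592615] platter 1.536417402800352 lever -0.007116772332495743
the job is handed in; nothing more can be done
```

I set the mould in the cup and let go of it, turned the stud to the +y post using only the lever, parked the lever in the middle and handed the job in. It took about 15 s of the 64 s allowed, and no verdict was reported.

- **Mould:** it stands upright in the cup. In the last top view its knob is within about 1 mm of the turntable's centre.
- **Lever:** the first swing, the negative way, left the stud in place, so that way runs loose. I turned the top with two strokes the positive way, then brought the lever back loose.
- **Final lever position:** it measures about -0.01 rad, between the two white pips, and the robot is clear of everything.
- **Final stud position:** the two cameras disagree slightly, with 1.571 rad from the scene camera and 1.536 from the top camera, against a target of 1.571. At worst the stud is about 0.035 rad short of the post. I took this as within what the pictures can resolve and did not correct it.
- **Drum:** it still reads at its starting place. I checked it at one pixel only.

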